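Lock a receiver module to its test dock with the T-key

ROBOT

A 6-joint arm with a two-finger parallel gripper is mounted at the origin on the work surface. World frame = base frame: x ahead of the robot, y to its left, z up, the work surface at z = 0. Lengths are in m, angles in rad, forces in N, time in s.
With the tool pointing down it reaches from about 0.35 to 0.775 m from the base axis. Payload 5.5 kg.
Tool frame: the origin (TCP) lies on the centre line of the jaws, within the pads' length; the fingertips stand 19 mm ahead of it and the grasp point (between the pads) is the TCP; z points along the fingers, y is the direction in which the jaws open and shut (so a half turn about z gives the same grasp; the last joint's range is limited). The gripper opens to 85 mm and grips with 20 to 120 N. Pads are 22 mm wide; open, the fingers measure 114 mm over their backs; the gripper's body (76 mm by 85 mm) begins 54 mm behind the grasp point. The pads swing forward as they close: fully open they stand 13 mm farther back than shut.
Start: joints at [-1.457, 0.313, 0.046, 1.304, 0, 1.431], TCP at [0.144, -0.557, 0.217] pointing down, gripper open.
Joint ranges: [-2.76, 2.76], [-0.86, 1.69], [-1.03, 1.26], [-2.2, 2.34], [-1.47, 1.5], [-3.14, 3.14]. Speed limits (rad/s): [2.57, 2.57, 3.14, 3.14, 3.14, 3.14].

INTERFACE

Orientations are given as a unit quaternion [x, y, z, w].
In Python, from plant import env, grab_frame, camera_params gives the robot as it stands.
- The arm moves only by the tool send_rows, never from a script. Its argument "rows" is a list of rows, each a list of 3 entries, a list of its own where there are three numbers: the shift along the tool's x, y, z in m, then the turn, a rotation vector about the tool's x, y, z in units of 10 degrees (1.0 is 10 degrees), then the opening, from 0 (shut) to 1 (fully open). In form: [[[tx, ty, tz], [ax, ay, az], gripper], ...]. A call has 1 to 10 rows; each row is the pose to reach, as a shift and turn from the pose commanded when the call began, along the tool's axes at that moment; what a row does not reach only later rows make up. A row lasts 1/8 s, in which the tool goes at most 62.5 mm and 10.7 degrees, less where a joint would pass 70% of its speed; a pose out of reach is approached as far as the arm can. A call with a gripper value outside its range is refused whole. The fingers move at their own pace and stop on an object; "force" is the grip in N (left out, the last holds). Time passes only in rows, so rows that repeat a pose let the fingers close. It gives the time, the measured TCP pose, the force and the opening at its end, in the units of the state.
- env.sense(): the state, without advancing time (a new reading comes with each control period).
- grab_frame(name): name is "scene" or "top" or "wrist"; returns the picture (400x640x3 uint8, red, green, blue); there is no depth.
- camera_params(name): a dict with "intrinsics" (3x3 intrinsics, pixels), "k1" (the pictures are not rectified: a ray, as slopes to the right and down, at radius r is drawn at 1 + k1 r^2 times it, then the intrinsics apply), "camera_from_world" (4x4, takes a point from world to camera coordinates). Camera axes: x right, y down, z forward; pixel columns grow to the right and rows downward; lengths in m; the calibration is good to about 2 mm. A picture is of the moment at which its call begins: read the wrist's pose just before it. camera_params takes no time and is no camera call; for the wrist camera it gives the pose at the moment of the call.
- env.hand_in(): hands the job in, once; it reports no verdict.
The state is a dict: "t": time; "joint_pos": joint angles; "joint_vel": joint speeds; "tau": joint torques, N m; "tool_pos": TCP position; "tool_rot": TCP orientation; "wrist_force": force on the tool from outside, world axes, zero at the start; "moment": the same for the moment, N m; "opening": finger opening in m.
Only numpy, scipy, OpenCV 4.12 (cv2) and the standard library are available. Lean on these libraries where they do the work, as an engineer would, in place of code of your own. Each camera call takes 0.05 s, during which the arm holds its last target. There are 200 camera calls.

TASK

The receiver module stands in its test dock but is not yet locked down. Lift the long T-key out of the tool stand, lower it down the well in the module's top, feel for the recessed square stem at the bottom and, with the socket fully down over it, turn it gently clockwise (seen from above) until it comes up against its stop. Do not lean on the key or wrench it against the stop; then draw it straight out, put it back in its own hole in the stand without dropping it, and leave everything else on the bench where it is.

Things in the scene. Friction and masses are not known exactly. Their poses are not given: they have to be found in the camera images.
- module: Receiver module fixed in its test dock: grey plate 240 x 215 x 22 mm carrying an aluminium housing 170 (x) x 130 (y) mm, lid 116 mm above the bench, fins to 124 mm, three coax jacks standing 20 mm out of its -x face. Origin on the bench, under the well's axis; z up. A steel lock bar on each long (y) side creeps inwards over the housing's foot as the stem turns, 9 mm per rad.
- well (a point): Centre of the mouth of the well, a vertical round bore in the middle of the lid, 122 mm above the bench; axes as the module's, z up. Bore 37 mm in diameter, with a countersunk steel collar about 43 mm wide at its very top. The well's floor is 98 mm below this point (24 mm above the bench).
- stem_foot (a point): Centre of the well's floor, 98 mm below the well's mouth; axes as the module's, not the stem's. Here a square steel stem stands up, 16 mm across flats, 10 mm high, its top edges chamfered (1 mm in, 2 mm down), with a turned cone on top (14.4 mm across, narrowing to 8.4, 6 mm high). A key whose flats do not match rests with its mouth 8 to 10 mm above this point; matched, it goes right down to the floor.
- cam (a joint): Turn of the square stem in the well: 0 unlocked, 1.57 rad at its stop (locked), growing clockwise seen from above; starts at 0.3 to 0.6. Friction, about 0.18 N m, holds it where it is left; no spring. It does not tell which way the flats point: that differs each time, is not measured and must be felt.
- key_grip (a point): Centre of the T-key's handle, a flat-sided black plastic bar 90 mm long (this frame's y), 16 mm wide (x), 20 mm high (z). z runs up along the key. Key about 0.28 kg. A steel shank 12 mm in diameter runs down from the bar's middle. With the key in the stand this point is 160 mm above the bench.
- key_mouth (a point): Centre of the open lower end of the key's socket, 150 mm below key_grip along the key, same axes. The socket is 31 mm across outside over its lowest 34 mm; its square hole is 18 mm across flats, 20 mm deep, flats along x and y: 1 mm play on each side of the stem, about 8 degrees of free turn either way.
- stand: Grey plastic block 76 (x) x 150 (y) x 70 mm, fixed. Origin on the bench, under the axis of the key's hole; z up. That hole, 37 mm in diameter with a small chamfer, ends 10 mm above the bench; the T-key stands in it at the start. The block reaches from 40 mm to -y of it to 110 mm to +y; 83 mm to +y is a smaller hole with the nut driver.
- nut_driver: Short black-handled nut driver, 112 mm long, handle 24 mm thick, standing in the stand's other hole, its top 122 mm above the bench. Origin at its lower end. A bystander.
- board_vise: Board vise, a black rail 300 mm long with two blue jaws holding a green circuit board 83 mm above the bench. Origin under its middle. A bystander.
- wash_bottle: White plastic bottle, 72 mm in diameter, 190 mm high, upright. Origin under its centre. A bystander.
- marker: Marker pen lying on the bench, 120 mm long, white with a blue cap. A bystander.
- screwdriver: Small screwdriver lying on the bench, 170 mm long. A bystander.
- bare_board: Green circuit board lying flat, 100 x 70 x 4 mm. A bystander.
- solder_spool: Metal spool standing on its flange, 56 mm in diameter, 46 mm high. A bystander.
- parts_tray: Grey tray with three compartments, 100 x 150 x 30 mm. A bystander.

How it is judged:
By the outcome, as a careful person would: the job done as asked, in the order asked, and still so for the second after the job is handed in, with the robot touching nothing.
It also fails if it takes over 69 s, if anything falls off the work surface, if the arm or the gripper's body presses on something with over 40 N, if the wrist force passes 120 N, or if a joint passes its speed limit or range.

## Working session

There is one attempt and no reset: what is moved stays moved. The work goes in short steps, Python scripts to look and compute and a tool call to move; the robot and the scene stay as the last step left them, time stands still between calls to the robot, and variables do not carry over. Pictures are saved under pics/ and viewed, about 8 in all and at most 12, crops included, and the job is handed in when it is done.

Besides the shell and the picture viewer there is one more tool, called after ">>>" as name(argument=value, ...), one argument or row to a line, values as JSON. send_rows: Moves the arm, as the interface text tells. Its arguments: {"type":"object","properties":{"rows":{"type":"array"},"force":{"type":"number"}},"required":["rows"]}

```bash
mkdir -p pics; ls; python3 - <<'E'
from plant import env, grab_frame, camera_params
import cv2,numpy as np
print(env.sense())
for n in ("scene","top"):
    f=grab_frame(n); cv2.imwrite(f"pics/{n}0.png",f[:,:,::-1])
    p=camera_params(n); print(n,p)
E
```

```text
pics
{'t': 0.0, 'joint_pos': array([-1.45660665e+00,  3.14066042e-01,  4.49848209e-02,  1.30357220e+00,
       -5.68595266e-06,  1.43118069e+00]), 'joint_vel': array([ 0.00189191,  0.00011022, -0.00155941, -0.00040717,  0.00025231,
        0.00064423]), 'tau': array([ 1.27100855e-03, -4.80631256e+01,  2.98530722e+01,  1.93957973e-02,
       -1.37752281e-04,  7.73541188e-06]), 'tool_pos': array([ 0.14429629, -0.5560594 ,  0.21577392]), 'tool_rot': array([ 9.91958231e-01,  1.26562264e-01,  8.96152231e-06, -9.28506970e-04]), 'wrist_force': array([-0.19367301,  0.45518626,  0.08372966]), 'moment': array([ 0.04609244,  0.0254248 , -0.04133699]), 'opening': 0.0854903033845418}
scene {'intrinsics': array([[452.97032503,   0.        , 320.90164797],
       [  0.        , 452.97032503, 194.59670716],
       [  0.        ,   0.        ,   1.        ]]), 'k1': -0.08248625495209534, 'camera_from_world': array([[ 0.41612502,  0.90899113,  0.02398101, -0.2095308 ],
       [ 0.47081975, -0.19282326, -0.8608995 , -0.13633758],
       [-0.77792592,  0.36953255, -0.50820956,  2.05995634],
       [ 0.        ,  0.        ,  0.        ,  1.        ]])}
top {'intrinsics': array([[448.43396585,   0.        , 323.76720458],
       [  0.        , 448.43396585, 195.77843557],
       [  0.        ,   0.        ,   1.        ]]), 'k1': -0.06167416977976818, 'camera_from_world': array([[-3.49938555e-03, -9.99993837e-01, -2.82852277e-04,
        -3.11586674e-02],
       [-9.93734141e-01,  3.50907924e-03, -1.11714558e-01,
         5.73190076e-01],
       [ 1.11714862e-01, -1.09852345e-04, -9.93740297e-01,
         1.47077450e+00],
       [ 0.00000000e+00,  0.00000000e+00,  0.00000000e+00,
         1.00000000e+00]])}
```

View pics/scene0.png

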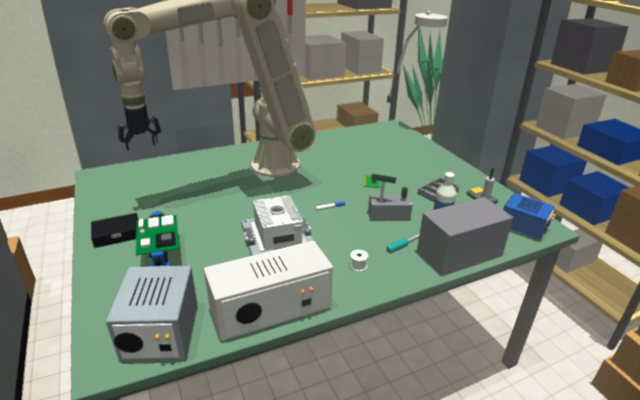

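View pics/top0.png

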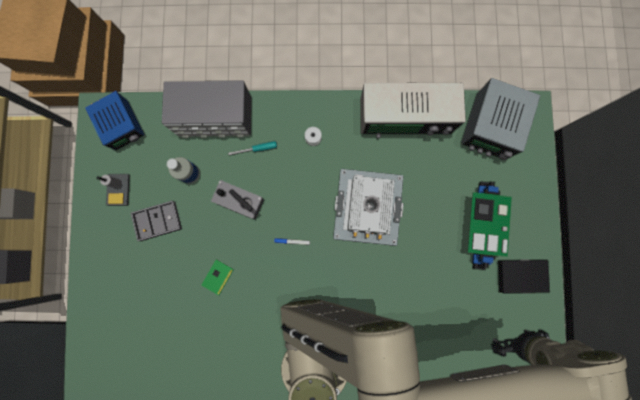

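The scene view shows the T-key in its stand at about (383,180) and the module at (275,215). In the top view the key is at about (240,197) and the well at (372,204). Next I'll make enlarged crops in one sheet.

```bash
cat > h.py <<'E'
import numpy as np,cv2
from plant import env,grab_frame,camera_params
def ray(p,uv):
    K=p["intrinsics"];T=p["camera_from_world"]
    d=np.array([(uv[0]-K[0,2])/K[0,0],(uv[1]-K[1,2])/K[1,1]]);s=d.copy()
    for _ in range(20): s=d/(1+p["k1"]*(s@s))
    R=T[:3,:3];o=-R.T@T[:3,3];v=R.T@np.array([s[0],s[1],1]);return o,v/np.linalg.norm(v)
def plane(p,uv,z):
    o,v=ray(p,uv);return o+v*(z-o[2])/v[2]
def tri(rs):
    A=sum(np.eye(3)-np.outer(v,v) for o,v in rs);b=sum((np.eye(3)-np.outer(v,v))@o for o,v in rs)
    x=np.linalg.solve(A,b);return x,[np.linalg.norm(np.cross(x-o,v)) for o,v in rs]
def proj(p,X):
    c=p["camera_from_world"]@np.append(X,1);s=c[:2]/c[2];s=s*(1+p["k1"]*(s@s));K=p["intrinsics"]
    return np.array([K[0,0]*s[0]+K[0,2],K[1,1]*s[1]+K[1,2]])
def crop(im,u,v,w,h,k): return cv2.resize(im[v:v+h,u:u+w],None,fx=k,fy=k,interpolation=cv2.INTER_CUBIC)
E
python3 - <<'E'
from h import *
t=cv2.imread("pics/top0.png");s=cv2.imread("pics/scene0.png")
a=np.hstack([crop(t,205,172,66,50,6),crop(t,332,165,66,50,6)])
b=np.hstack([crop(s,355,165,66,50,6),crop(s,245,188,66,50,6)])
cv2.imwrite("pics/c1.png",np.vstack([a,b]))
E
```

```text
(no output)
```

View pics/c1.png

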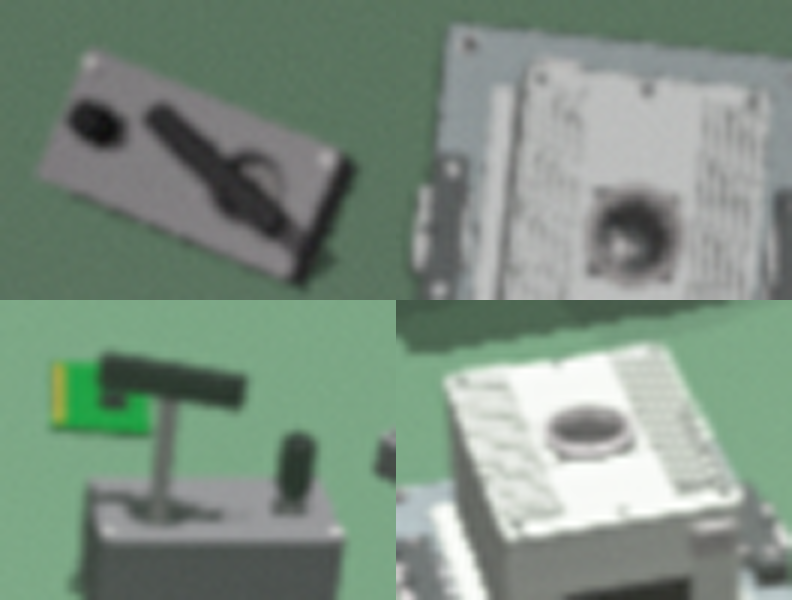

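The crops show the key bar centred at about (241,200.5) in the top view and (384,178) in the scene view, and the collar at about (371.3,204) and (277.7,209.5). I'll triangulate these.

```bash
python3 - <<'E'
from h import *
t=camera_params("top");s=camera_params("scene")
print("key",tri([ray(t,(241.2,200.4)),ray(s,(383.7,178))]))
print("well",tri([ray(t,(371.2,204)),ray(s,(277.6,209.7))]))
a=plane(t,(205+150/6,172+106/6),.17);b=plane(t,(205+287/6,172+237/6),.17);d=a-b
print(a,b,np.linalg.norm(d),np.degrees(np.arctan2(d[1],d[0])))
# stand corners at top z=.07 : crop (90,52),(347,150),(298,280),(40,178)
c=[plane(t,(205+u/6,172+v/6),.07)[:2] for u,v in((90,52),(347,150),(298,280),(40,178))];print(c)
print(np.degrees(np.arctan2(*(c[0]-c[1])[::-1])),np.linalg.norm(c[0]-c[1]),np.linalg.norm(c[2]-c[1]))
print(camera_params("wrist"))
E
```

```text
key (array([0.5466981 , 0.22275175, 0.16000881]), [np.float64(0.0028661266497304475), np.float64(0.0028661266497301986)])
well (array([ 0.53763838, -0.18065859,  0.11750823]), [np.float64(0.0022259568545256437), np.float64(0.00222595685452564)])
[0.57737754 0.25324927 0.17      ] [0.51031946 0.18229958 0.17      ] 0.09762502233061658 46.61522219360452
[array([0.62005775, 0.3080733 ]), array([0.5655025 , 0.16605179]), array([0.49468363, 0.19188768]), array([0.55071139, 0.33397493])]
68.9865347049063 0.1521393559894484 0.07538438812098842
{'intrinsics': array([[296.91465206,   0.        , 322.37518338],
       [  0.        , 296.91465206, 203.26491722],
       [  0.        ,   0.        ,   1.        ]]), 'k1': -0.04106094000899942, 'camera_from_world': array([[ 0.24967198, -0.96832974, -0.00118834, -0.57482905],
       [-0.91610363, -0.23660335,  0.32368657, -0.04037114],
       [-0.3137165 , -0.07972683, -0.94616362,  0.38078794],
       [ 0.        ,  0.        ,  0.        ,  1.        ]])}
```

>>> send_rows(
  rows=[
    [[0.475, -0.264, -0.114], [0, 0, -10], 1],
    [[0.475, -0.264, -0.114], [0, 0, -10], 1],
    [[0.475, -0.264, -0.114], [0, 0, -10], 1],
    [[0.475, -0.264, -0.114], [0, 0, -10], 1],
    [[0.475, -0.264, -0.114], [0, 0, -10], 1],
    [[0.475, -0.264, -0.114], [0, 0, -10], 1],
    [[0.475, -0.264, -0.114], [0, 0, -10], 1],
    [[0.475, -0.264, -0.114], [0, 0, -10], 1],
    [[0.475, -0.264, -0.114], [0, 0, -10], 1],
    [[0.475, -0.264, -0.114], [0, 0, -10], 1],
  ],
  force=60,
)

```text
t: 1.35
tool_pos: [0.5403, -0.1788, 0.3306]
tool_rot: [0.537, 0.844, 0.0, 0.0]
wrist_force: [0.3, -1.0, 0.4]
opening: 0.0853
```

```bash
python3 - <<'E'
from h import *
import pickle
p=camera_params("wrist");f=grab_frame("wrist")[:,:,::-1]
cv2.imwrite("pics/w1.png",f);pickle.dump(p,open("w1.pkl","wb"))
print(proj(p,np.array([.538,-.181,.12])))
E
```

```text
[319.49295935 171.65711899]
```

View pics/w1.png

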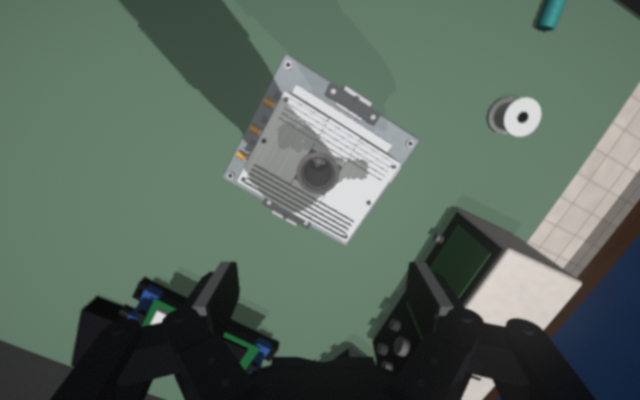

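>>> send_rows(
  rows=[
    [[0.06, 0, 0], [0, 0, -1], 1],
    [[0.06, 0, 0], [0, 0, -1], 1],
    [[0.06, 0, 0], [0, 0, -1], 1],
  ],
)

```text
t: 1.78
tool_pos: [0.5128, -0.1275, 0.3308]
tool_rot: [0.466, 0.885, -0.0, 0.0]
wrist_force: [0.4, -0.6, 0.4]
opening: 0.0856
```

The wrist view shows the well at about (318,173), close to the prediction. I'll take a second view and fit the bore in both.

```bash
python3 - <<'E'
from h import *
import pickle
p2=camera_params("wrist");f2=grab_frame("wrist")[:,:,::-1].copy();p1=pickle.load(open("w1.pkl","rb"));f1=cv2.imread("pics/w1.png")
cv2.imwrite("pics/w2.png",f2)
out=[];rs=[]
for p,f in((p1,f1),(p2,f2)):
    g=cv2.cvtColor(f,cv2.COLOR_BGR2GRAY);c=proj(p,np.array([.538,-.181,.12])).astype(int)
    u,v=c-40;k=crop(g,u,v,80,80,5)
    H=cv2.HoughCircles(cv2.medianBlur(k,9),cv2.HOUGH_GRADIENT,1,400,param1=60,param2=20,minRadius=60,maxRadius=120)
    print(c,H)
    k=cv2.cvtColor(k,cv2.COLOR_GRAY2BGR)
    if H is not None:
        x,y,r=H[0,0];cv2.circle(k,(int(x),int(y)),int(r),(0,0,255),1)
        uv=(u+(x+.5)/5-.5,v+(y+.5)/5-.5);print(uv,plane(p,uv,.122));rs.append(ray(p,uv))
    out.append(k)
if len(rs)==2: print(tri(rs))
print("key",proj(p2,np.array([.547,.223,.16])))
cv2.imwrite("pics/c2.png",np.hstack(out))
E
```

```text
[319 171] None
[315 213] [[[165.5 239.5 112.8]]]
(np.float64(307.70000076293945), np.float64(220.5)) [ 0.53485724 -0.19369776  0.122     ]
key [ 568.35593823 -105.51718786]
```

View pics/c2.png

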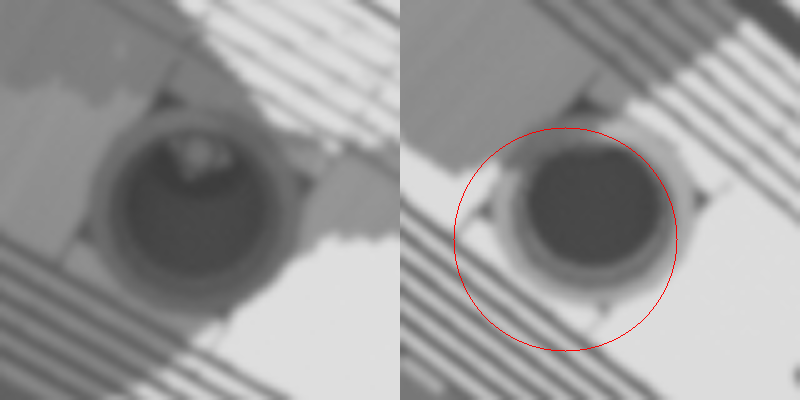

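Hough was misled by shadows. By eye, the collar centre lies midway between the four corner notches, at crop (196,210) in view 1 and (194,205) in view 2.

```bash
python3 - <<'E'
from h import *
import pickle
p2=camera_params("wrist");p1=pickle.load(open("w1.pkl","rb"))
a=(279+39.2-.4,131+42-.4);b=(275+38.8-.4,173+41-.4)
print(plane(p1,a,.122),plane(p2,b,.122),tri([ray(p1,a),ray(p2,b)]))
t=camera_params("top");s=camera_params("scene")
print(tri([ray(p1,a),ray(p2,b),ray(t,(371.2,204)),ray(s,(277.6,209.7))]))
E
```

```text
[ 0.53640107 -0.18257375  0.122     ] [ 0.5358775  -0.18169197  0.122     ] (array([ 0.53700536, -0.18387326,  0.11568495]), [np.float64(9.761524403856309e-05), np.float64(9.761524403855376e-05)])
(array([ 0.53718776, -0.18191184,  0.11806057]), [np.float64(0.0015554998195667137), np.float64(0.001210059900494293), np.float64(0.0008668275701227719), np.float64(0.0036094913159575286)])
```

>>> send_rows(
  rows=[
    [[0.27, 0.226, 0], [0, 0, -10.2], 1],
    [[0.27, 0.226, 0], [0, 0, -10.2], 1],
    [[0.27, 0.226, 0], [0, 0, -10.2], 1],
    [[0.27, 0.226, 0], [0, 0, -10.2], 1],
    [[0.27, 0.226, 0], [0, 0, -10.2], 1],
    [[0.27, 0.226, 0], [0, 0, -10.2], 1],
    [[0.27, 0.226, 0], [0, 0, -10.2], 1],
    [[0.27, 0.226, 0], [0, 0, -10.2], 1],
    [[0.27, 0.226, 0], [0, 0, -10.2], 1],
    [[0.27, 0.226, 0], [0, 0, -10.2], 1],
  ],
)

```text
t: 3.08
tool_pos: [0.5472, 0.2224, 0.3302]
tool_rot: [-0.396, 0.918, -0.0, -0.0]
wrist_force: [0.2, 0.5, 0.1]
opening: 0.0854
```

```bash
python3 - <<'E'
from h import *
import pickle
s=env.sense();print(s["joint_pos"],s["tool_pos"],s["tool_rot"])
p=camera_params("wrist");f=grab_frame("wrist")[:,:,::-1]
cv2.imwrite("pics/w3.png",f);pickle.dump(p,open("w3.pkl","wb"))
print(proj(p,np.array([.547,.223,.16])))
E
```

```text
[ 2.50360602e-01  3.48840158e-01  3.71798442e-01  1.59397604e+00
 -2.33557396e-04 -5.63174679e-01] [0.54719433 0.22243038 0.33015659] [-3.95642793e-01  9.18404461e-01 -9.81070860e-05 -1.27554448e-04]
[323.88366765 179.62264047]
```

View pics/w3.png

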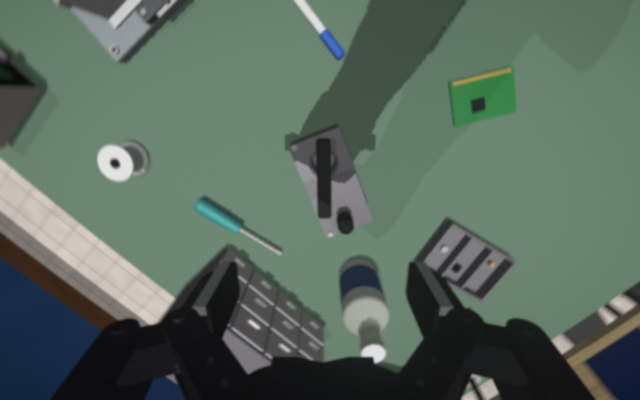

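The bar stands nearly vertical in the image, from (323,138) to (324,217), with the nut driver at (345,222). I'll fit it, descend partway and look again.

```bash
cat >> h.py <<'E'
def bar(p,f,X=(.547,.223,.165)):
    c=proj(p,np.array(X)).astype(int);g=cv2.cvtColor(f,cv2.COLOR_BGR2GRAY)
    m=(g<45).astype(np.uint8);m[:,:max(c[0]-60,0)]=0;m[:,c[0]+60:]=0
    m=cv2.morphologyEx(m,cv2.MORPH_OPEN,np.ones((5,5)))
    n,l,st,ce=cv2.connectedComponentsWithStats(m)
    i=l[c[1],c[0]];cn=cv2.findContours((l==i).astype(np.uint8),0,2)[0][0]
    r=cv2.minAreaRect(cn);print(i,r);b=cv2.boxPoints(r)
    e=sorted([(b[j]+b[(j+1)%4])/2 for j in range(4)],key=lambda q:-np.linalg.norm(q-r[0]))[:2]
    A,B=[plane(p,q,.17) for q in e];d=A-B
    print("len",np.linalg.norm(d),"yaw",np.degrees(np.arctan2(d[1],d[0])),"ctr",(A+B)/2);return r[0]
E
python3 - <<'E'
from h import *
import pickle
bar(pickle.load(open("w3.pkl","rb")),cv2.imread("pics/w3.png"))
E
```

```text
1 ((323.5, 171.5), (65.0, 15.0), 90.0)
len 0.07236053429812167 yaw -133.40070151637573 ctr [0.5401864  0.21512022 0.17      ]
```

>>> send_rows(
  rows=[
    [[0.02, 0, 0.06], [0, 0, 0], 1],
    [[0.02, 0, 0.06], [0, 0, 0], 1],
    [[0.02, 0, 0.06], [0, 0, 0], 1],
  ],
)

```text
t: 3.5
tool_pos: [0.534, 0.2086, 0.2721]
tool_rot: [-0.394, 0.919, -0.0, 0.001]
wrist_force: [0.8, -0.2, 1.2]
opening: 0.0856
```

```bash
python3 - <<'E'
from h import *
import pickle
s=env.sense();print(s["tool_pos"],s["tool_rot"])
p=camera_params("wrist");f=grab_frame("wrist")[:,:,::-1].copy()
cv2.imwrite("pics/w4.png",f)
q=bar(p,f);p3=pickle.load(open("w3.pkl","rb"));r=bar(p3,cv2.imread("pics/w3.png"))
print(tri([ray(p,q),ray(p3,r)]))
E
```

```text
[0.53396029 0.20855686 0.27208678] [-3.94016434e-01  9.19102661e-01 -2.20074231e-04  1.13996007e-03]
1 ((323.5, 197.0), (60.0, 17.0), 90.0)
len 0.05774020841446349 yaw -133.6008265473429 ctr [0.53440053 0.20876273 0.17      ]
1 ((323.5, 171.5), (65.0, 15.0), 90.0)
len 0.07236053429812167 yaw -133.40070151637573 ctr [0.5401864  0.21512022 0.17      ]
(array([0.5530141 , 0.22879673, 0.08186614]), [np.float64(0.00018168611998495656), np.float64(0.00018168611998508138)])
```

```bash
sed -i 's/g<45/g<TH/; s/^def bar/TH=60\ndef bar/' h.py; python3 - <<'E'
import h
from h import *
import pickle
p=camera_params("wrist");f=cv2.imread("pics/w4.png");p3=pickle.load(open("w3.pkl","rb"));f3=cv2.imread("pics/w3.png")
g=cv2.cvtColor(f,cv2.COLOR_BGR2GRAY);print(g[150:275:3,323]);print(cv2.cvtColor(f3,cv2.COLOR_BGR2GRAY)[130:225:3,323])
for h.TH in(52,60):
    q=bar(p,f);r=bar(p3,f3);print(tri([ray(p,q),ray(p3,r)]))
cv2.imwrite("pics/c3.png",np.hstack([crop(f3,273,120,100,130,4),crop(f,273,150,100,130,4)]))
E
```

```text
[ 49  61  85  86  83  72  30  30  34  34  34  33  35  34  34  34  34  33
  33  33  32  33  33  33  33  37  46  47  45  45  45  44  44  44  43  43
  90 132 131 128 129 129]
[ 49  74  83  34  32  33  35  34  33  34  33  33  34  34  34  33  35  34
  33  34  34  32  33  32  42  47  46  46  46  65 137 138]
1 ((324.5, 211.5), (89.0, 21.0), 90.0)
len 0.08956604341014529 yaw -133.50112850297484 ctr [0.5469842  0.22190026 0.17      ]
1 ((324.0, 177.5), (77.0, 18.0), 90.0)
len 0.0868987590065464 yaw -133.36971815924693 ctr [0.54478198 0.22077977 0.17      ]
(array([0.54157515, 0.21672109, 0.18340061]), [np.float64(0.000394025801398858), np.float64(0.0003940258013990253)])
2 ((325.0, 211.0), (90.0, 26.0), 90.0)
len 0.0904705511001523 yaw -133.4691593412624 ctr [0.54633185 0.22189595 0.17      ]
1 ((324.5, 177.0), (78.0, 21.0), 90.0)
len 0.08793724254236511 yaw -133.33915501123855 ctr [0.54402682 0.22078004 0.17      ]
(array([0.54076965, 0.21657107, 0.1839009 ]), [np.float64(0.0004329360371175922), np.float64(0.00043293603711757695)])
```

View pics/c3.png

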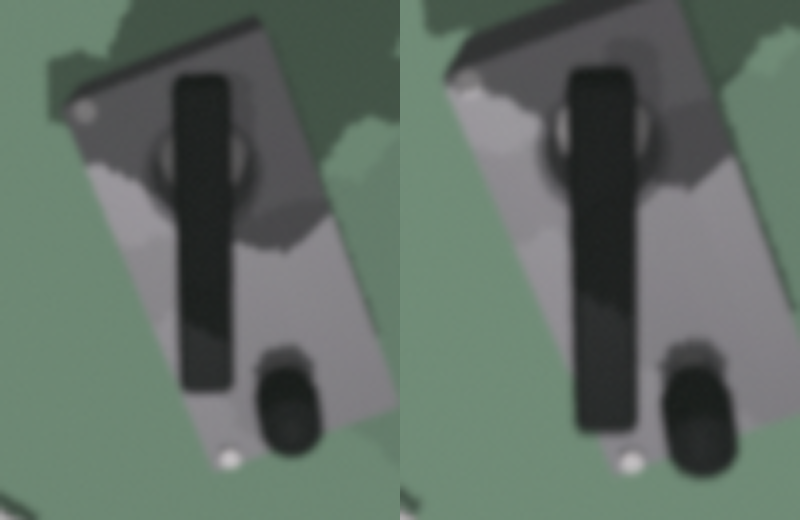

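The bar spans crop rows 73–392 in view 1 and 68–432 in view 2, about 1° off the tool's x axis, and it is 91 px long as expected.

```bash
python3 - <<'E'
from h import *
import pickle
p=camera_params("wrist");p3=pickle.load(open("w3.pkl","rb"));t=camera_params("top");s=camera_params("scene")
a=(323.8,212.2);b=(323.9,177.8)
print(plane(p,a,.17),plane(p3,b,.17),tri([ray(p,a),ray(p3,b)]),tri([ray(p,a),ray(p3,b),ray(t,(241.2,200.4)),ray(s,(383.7,178))]))
X=np.array([.5465,.2225,.16]);S=env.sense()
from scipy.spatial.transform import Rotation as R
print(S["tool_pos"],R.from_quat(S["tool_rot"]).inv().apply(X-S["tool_pos"]))
E
```

```text
[0.54629914 0.22022174 0.17      ] [0.54384735 0.21962891 0.17      ] (array([0.54157319, 0.21618114, 0.18620869]), [np.float64(0.00064700321912999), np.float64(0.0006470032191300808)]) (array([0.54700207, 0.22231098, 0.16049059]), [np.float64(0.0017942533295362965), np.float64(0.0017635746618458632), np.float64(0.0027649713887502266), np.float64(0.0030175922098247205)])
[0.53555118 0.2091671  0.27393156] [-0.01656893  0.00167393  0.11402066]
```

>>> send_rows(
  rows=[
    [[-0.0155, 0.0, 0.04], [0, 0, 0], 1],
    [[-0.0155, 0.0, 0.08], [0, 0, 0], 1],
    [[-0.0155, 0.0, 0.1], [0, 0, 0], 1],
    [[-0.0155, 0.0, 0.112], [0, 0, 0], 1],
    [[-0.0155, 0.0, 0.112], [0, 0, 0], 1],
    [[-0.0155, 0.0, 0.112], [0, 0, 0], 1],
  ],
)

```text
t: 4.3
tool_pos: [0.5446, 0.2205, 0.1606]
tool_rot: [-0.395, 0.919, -0.0, 0.002]
wrist_force: [0.4, -0.0, -0.1]
opening: 0.0857
```

```bash
python3 - <<'E'
from h import *
s=env.sense();print(s["t"],s["tool_pos"],s["wrist_force"],s["moment"])
f=grab_frame("wrist")[:,:,::-1].copy();cv2.imwrite("pics/w5.png",f)
s=env.sense();print(s["tool_pos"],s["tool_rot"]);p=camera_params("wrist")
g=cv2.cvtColor(f,cv2.COLOR_BGR2GRAY)
print(proj(p,np.array([.545,.22,.17])),proj(p,s["tool_pos"]+[0,0,.01]))
E
```

```text
4.3 [0.54464576 0.22048816 0.16062386] [ 0.37794968 -0.00848936 -0.11292888] [ 0.04477311 -0.03689602  0.05731847]
[0.5443644  0.2203984  0.16045507] [-3.95024912e-01  9.18668950e-01 -3.04556445e-04  1.60850460e-03]
[322.89033061 259.10672766] [324.20379121 259.28276526]
```

View pics/w5.png

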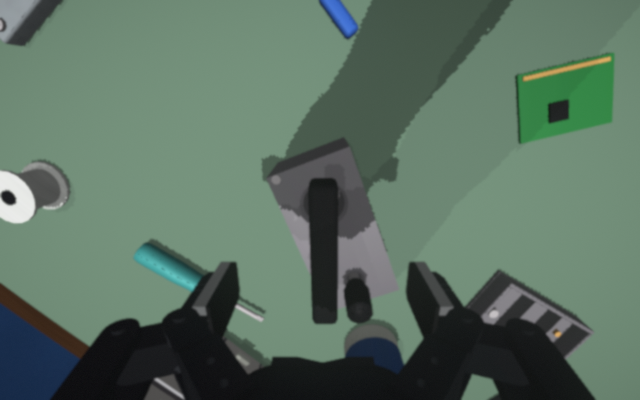

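The bar spans rows 180–323 around column 323.5, centred between the jaws. I'll work out its along-bar centre.

```bash
python3 - <<'E'
from h import *
p=camera_params("wrist");s=env.sense()
A,B=plane(p,(323,180),.17),plane(p,(324,322),.17);print(A,B,(A+B)/2,np.linalg.norm(A-B),s["tool_pos"],np.degrees(np.arctan2(*(A-B)[1::-1])))
E
```

```text
[0.51348319 0.18688741 0.17      ] [0.57467142 0.2522395  0.17      ] [0.5440773  0.21956345 0.17      ] 0.08952594176352707 [0.5443644  0.2203984  0.16045507] -133.11534164407075
```

>>> send_rows(
  rows=[
    [[0, 0, 0.002], [0, 0, 0], 0.1],
    [[0, 0, 0.002], [0, 0, 0], 0.1],
    [[0, 0, 0.002], [0, 0, 0], 0.1],
    [[0, 0, 0.002], [0, 0, 0], 0.1],
    [[0, 0, 0.002], [0, 0, 0], 0.1],
    [[0, 0, 0.002], [0, 0, 0], 0.1],
  ],
  force=60,
)

```text
t: 5.1
tool_pos: [0.5429, 0.22, 0.1567]
tool_rot: [-0.395, 0.919, -0.0, -0.0]
wrist_force: [0.2, -0.0, -0.3]
opening: 0.0087
```

```bash
python3 - <<'E'
from h import *
f=grab_frame("wrist")[:,:,::-1].copy()
s=env.sense();print(s)
g=cv2.imread("pics/w5.png")
t=grab_frame("scene")[:,:,::-1]
cv2.imwrite("pics/c4.png",np.hstack([cv2.resize(f[120:400,180:460],(400,400)),cv2.resize(t[110:230,320:440],(400,400))]))
E
```

```text
{'t': 5.15, 'joint_pos': array([ 2.48137974e-01,  3.56971764e-01, -4.00385808e-02,  1.17380991e+00,
       -9.24001899e-05, -5.64189580e-01]), 'joint_vel': array([ 1.61683999e-04, -1.04062153e-03,  9.38835697e-04, -2.62452851e-04,
       -4.44432842e-04, -3.13753196e-05]), 'tau': array([-8.81216274e-04, -4.97210598e+01,  2.91122103e+01,  2.15322623e-03,
       -7.26623912e-04,  1.14945212e-05]), 'tool_pos': array([0.54290576, 0.22004799, 0.15665041]), 'tool_rot': array([-3.95088124e-01,  9.18643224e-01, -4.37413707e-05, -1.90872939e-05]), 'wrist_force': array([ 0.77681365, -0.91625494, -0.78259496]), 'moment': array([ 0.00761716,  0.05466153, -0.00368887]), 'opening': 0.008340903452026647}
```

View pics/c4.png

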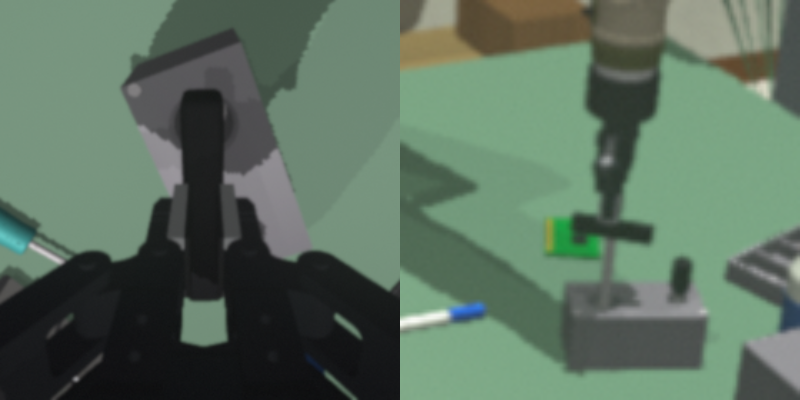

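The pads look closed on the bar. I'll command fully shut to make sure the grip is loaded.

>>> send_rows(
  rows=[
    [[0, 0, 0], [0, 0, 0], 0],
    [[0, 0, 0], [0, 0, 0], 0],
    [[0, 0, 0], [0, 0, 0], 0],
    [[0, 0, 0], [0, 0, 0], 0],
  ],
  force=60,
)

```text
t: 5.7
tool_pos: [0.5429, 0.22, 0.1567]
tool_rot: [-0.395, 0.919, -0.0, 0.0]
wrist_force: [0.3, -0.0, -0.0]
opening: 0.0003
```

```bash
python3 - <<'E'
from h import *
f=grab_frame("wrist")[:,:,::-1].copy()
t=grab_frame("scene")[:,:,::-1];u=grab_frame("top")[:,:,::-1]
s=env.sense();print(proj(camera_params("scene"),s["tool_pos"]),proj(camera_params("wrist"),s["tool_pos"]),s["opening"])
cv2.imwrite("pics/c5.png",np.hstack([cv2.resize(f[120:400,180:460],(400,400)),cv2.resize(t[140:200,350:410],(400,400),interpolation=cv2.INTER_CUBIC)]))
E
```

```text
[381.64030013 178.59351298] [324.16185222 250.74783482] 0.00032938336354431123
```

View pics/c5.png

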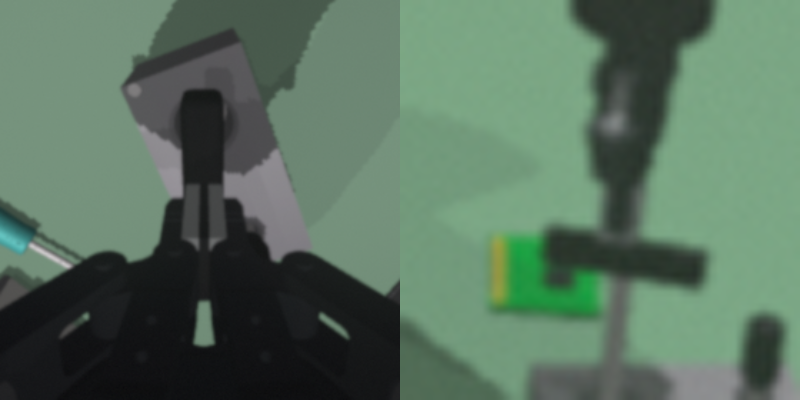

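The pads closed above the bar. In w5 the pad gap gives the tips a depth of about 0.149 m, against 0.176 m for the reported TCP. So the real grasp point is about 30 mm behind the reported TCP. I'll check that with numbers.

```bash
python3 - <<'E'
from h import *
from scipy.spatial.transform import Rotation as R
p=camera_params("wrist");s=env.sense();Rt=R.from_quat(s["tool_rot"])
for z in(-.03,-.02,-.015,0,.019): print(z,"closed",proj(p,s["tool_pos"]+Rt.apply([0,0,z])),"open",proj(p,s["tool_pos"]+Rt.apply([0,.0427,z-.013])),proj(p,s["tool_pos"]+Rt.apply([0,-.0427,z-.013])))
E
```

```text
-0.03 closed [324.47017194 279.42374782] open [418.02827119 295.04453157] [231.26100501 295.2494702 ]
-0.02 closed [324.35526944 268.72614608] open [411.90111835 282.51737085] [237.11992254 282.71018624]
-0.015 closed [324.30275239 263.84104225] open [409.11771616 276.83326469] [239.78132682 277.0207155 ]
0 closed [324.16185222 250.74783482] open [401.70382043 261.7129194 ] [246.86989044 261.88638901]
0.019 closed [324.01258152 236.89763443] open [393.93636451 245.90196953] [254.29601866 246.06106614]
```

>>> send_rows(
  rows=[
    [[0, 0, -0.003], [0, 0, 0], 1],
    [[0, 0, -0.003], [0, 0, 0], 1],
    [[0, 0, -0.003], [0, 0, 0], 1],
    [[0, 0, -0.003], [0, 0, 0], 1],
    [[0, 0, -0.003], [0, 0, 0], 1],
    [[0, 0, -0.003], [0, 0, 0], 1],
  ],
)

```text
t: 6.6
tool_pos: [0.5429, 0.22, 0.1596]
tool_rot: [-0.395, 0.919, -0.0, -0.0]
wrist_force: [-0.6, -1.2, 0.6]
opening: 0.0853
```

Confirmed: the closed tips sit about 16 mm behind the reported TCP instead of 19 mm ahead, with no lateral offset. So I'll descend about 31 mm further, then close.

>>> send_rows(
  rows=[
    [[0, 0, 0.01], [0, 0, 0], 1],
    [[0, 0, 0.02], [0, 0, 0], 1],
    [[0, 0, 0.031], [0, 0, 0], 1],
    [[0, 0, 0.031], [0, 0, 0], 1],
    [[0, 0, 0.031], [0, 0, 0], 0],
    [[0, 0, 0.031], [0, 0, 0], 0],
    [[0, 0, 0.031], [0, 0, 0], 0],
    [[0, 0, 0.031], [0, 0, 0], 0],
    [[0, 0, 0.031], [0, 0, 0], 0],
    [[0, 0, 0.031], [0, 0, 0], 0],
  ],
  force=60,
)

```text
t: 7.85
tool_pos: [0.5433, 0.2201, 0.1291]
tool_rot: [-0.395, 0.919, -0.0, 0.0]
wrist_force: [-0.4, 0.0, 2.3]
opening: 0.015
```

Gripped: the opening is 15 mm. Lifting straight up.

>>> send_rows(
  rows=[
    [[0, 0, -0.02], [0, 0, 0], 0],
    [[0, 0, -0.04], [0, 0, 0], 0],
    [[0, 0, -0.06], [0, 0, 0], 0],
    [[0, 0, -0.085], [0, 0, 0], 0],
    [[0, 0, -0.11], [0, 0, 0], 0],
    [[0, 0, -0.135], [0, 0, 0], 0],
    [[0, 0, -0.15], [0, 0, 0], 0],
    [[0, 0, -0.15], [0, 0, 0], 0],
    [[0, 0, -0.15], [0, 0, 0], 0],
  ],
  force=80,
)

```text
t: 8.98
tool_pos: [0.5424, 0.2199, 0.2773]
tool_rot: [-0.395, 0.919, 0.0, -0.001]
wrist_force: [0.0, 0.2, -2.3]
opening: 0.0143
```

```bash
python3 - <<'E'
from h import *
s=env.sense();print(s["t"],s["tool_pos"],s["tool_rot"],s["wrist_force"],s["moment"],s["opening"])
a=grab_frame("scene")[:,:,::-1];b=grab_frame("top")[:,:,::-1]
cv2.imwrite("pics/s6.png",a);cv2.imwrite("pics/t6.png",b);w=grab_frame("wrist")[:,:,::-1];cv2.imwrite("pics/w6.png",w)
c=proj(camera_params("scene"),np.array([.543,.22,.2]));print(c)
u,v=(c-[30,40]).astype(int)
cv2.imwrite("pics/c6.png",np.hstack([crop(a,u,v,60,80,7),cv2.resize(w[50:330,160:480],(380,560))[:560]]))
E
```

```text
8.975 [0.54244309 0.21993576 0.27733605] [-3.95081343e-01  9.18645568e-01  1.19350747e-04 -1.01972362e-03] [ 0.02377512  0.16384894 -2.31523992] [ 0.01503826  0.00409808 -0.03382111] 0.014261246043596784
[382.74529963 167.9570341 ]
```

View pics/c6.png

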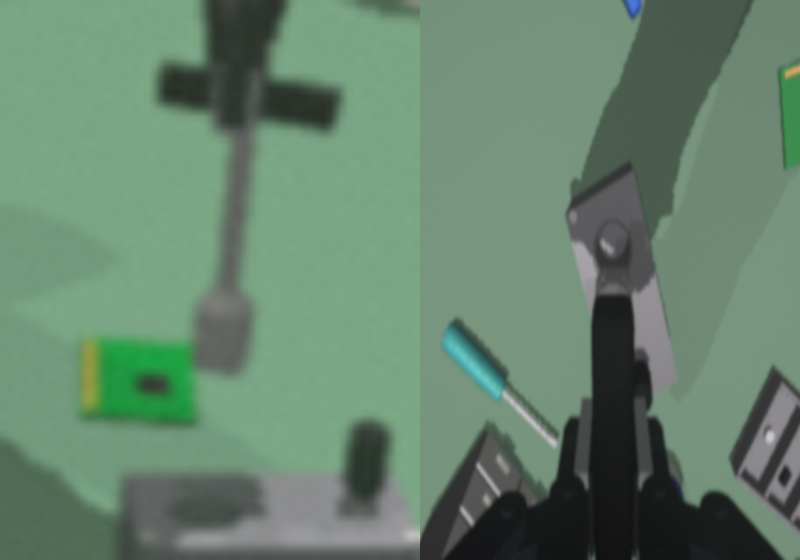

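The key is held with a weight reading of 2.3 N, and it looks upright above the empty hole. I'll check tilt and hole position numerically.

```bash
python3 - <<'E'
from h import *
p=camera_params("scene")
print(proj(p,np.array([.5424,.2199,.308])),"obs 386.9 140.4 ;",proj(p,np.array([.5424,.2199,.158])),"obs 382.8 179.1")
print("hole",plane(p,(382,198.6),.07))
# socket in image rows: fit shank/socket axis from crop: column centres
w=cv2.imread("pics/w6.png");c=camera_params("wrist")
for z in(.308,.192,.158): print(z,proj(c,np.array([.5424,.2199,z])))
# crop(613-420,240)-> px
print(160+193*320/380,50+240/2, 160+193*320/380,50+283/2)
t=cv2.imread("pics/t6.png");print(proj(camera_params("top"),np.array([.5424,.2199,.07])))
E
```

```text
[385.48268858 140.10963862] obs 386.9 140.4 ; [381.56626675 178.20926269] obs 382.8 179.1
hole [0.54365363 0.23043735 0.07      ]
0.308 [324.51966026 279.94867514]
0.192 [323.535287   203.84850115]
0.158 [323.38787861 192.49403442]
322.52631578947364 170.0 322.52631578947364 191.5
[246.30650407 204.08876504]
```

Tilt is negligible. Carrying the key over the well.

>>> send_rows(
  rows=[
    [[0.018, -0.016, 0], [0, 0, 0], 0],
    [[0.05, -0.046, 0], [0, 0, 0], 0],
    [[0.09, -0.083, 0], [0, 0, 0], 0],
    [[0.13, -0.119, 0], [0, 0, 0], 0],
    [[0.17, -0.156, 0], [0, 0, 0], 0],
    [[0.21, -0.193, 0], [0, 0, 0], 0],
    [[0.245, -0.225, 0], [0, 0, 0], 0],
    [[0.275, -0.253, 0], [0, 0, 0], 0],
    [[0.29, -0.267, 0], [0, 0, 0], 0],
    [[0.296, -0.272, 0], [0, 0, 0], 0],
  ],
)

```text
t: 10.38
tool_pos: [0.5365, -0.1826, 0.2781]
tool_rot: [-0.394, 0.919, 0.0, -0.0]
wrist_force: [-0.7, 0.2, -2.2]
opening: 0.0147
```

>>> send_rows(
  rows=[
    [[0, 0, 0], [0, 0, 0], 0],
    [[0, 0, 0], [0, 0, 0], 0],
  ],
)

```text
t: 10.62
tool_pos: [0.5368, -0.1806, 0.2788]
tool_rot: [-0.396, 0.918, 0.0, 0.0]
wrist_force: [-0.2, 0.0, -1.6]
opening: 0.0145
```

```bash
python3 - <<'E'
from h import *
s=env.sense();print(s["t"],s["tool_pos"],s["tool_rot"],s["wrist_force"],s["moment"],s["joint_pos"])
a=grab_frame("scene")[:,:,::-1];b=grab_frame("top")[:,:,::-1];w=grab_frame("wrist")[:,:,::-1]
T=s["tool_pos"];p=camera_params("scene");t=camera_params("top")
print("mouth",proj(p,T+[0,0,-.119]),proj(t,T+[0,0,-.119]),"well",proj(p,np.array([.5363,-.182,.122])))
u,v=(proj(p,np.array([.5363,-.182,.16]))-[30,35]).astype(int);print(u,v)
cw=camera_params("wrist");print("wrist well",proj(cw,np.array([.5363,-.182,.122])),"mouth",proj(cw,T+[0,0,-.119]))
cv2.imwrite("pics/c7.png",np.hstack([crop(a,u,v,60,75,7),crop(w,270,110,105,150,3.5)]) if 0 else np.hstack([crop(a,u,v,60,75,7),cv2.resize(w[110:260,270:375],(367,525))]))
E
```

```text
10.625 [ 0.53681025 -0.18060925  0.27878213] [-3.95777958e-01  9.18346218e-01  1.65443908e-04  6.42641826e-05] [-0.17027457  0.03013487 -1.62973018] [0.0129307  0.03047369 0.07445641] [-4.66448787e-01  2.88507611e-01  1.62781778e-01  1.44524157e+00
  3.11029524e-04 -1.28027848e+00]
mouth [276.53437645 198.73768104] [371.95107912 202.72211481] well [276.38468547 208.41978489]
246 163
wrist well [323.12280417 181.22335972] mouth [323.78938935 192.47818547]
```

View pics/c7.png

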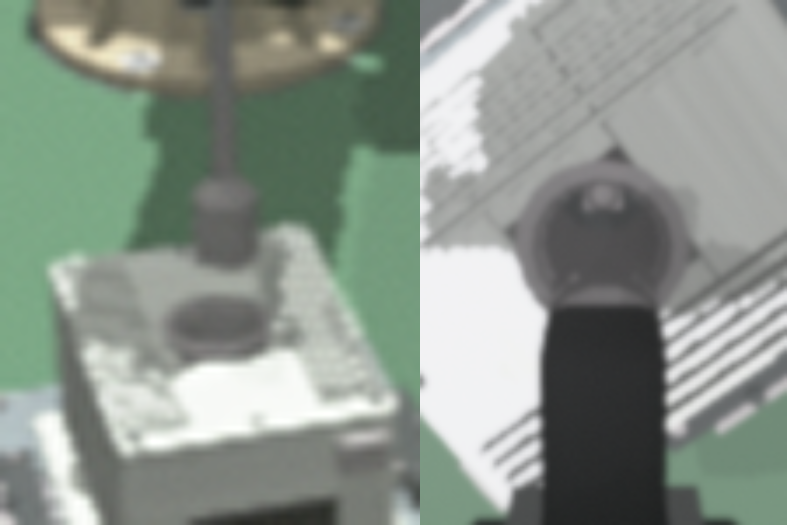

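The bore ring is centred at wrist (322.6,181), within 0.5 mm of the prediction. The scene view suggests about 2 mm towards −y. I'll correct slightly and lower into the mouth.

>>> send_rows(
  rows=[
    [[0.0015, -0.0012, 0.006], [0, 0, 0], 0],
    [[0.0015, -0.0012, 0.018], [0, 0, 0], 0],
    [[0.0015, -0.0012, 0.028], [0, 0, 0], 0],
    [[0.0015, -0.0012, 0.036], [0, 0, 0], 0],
    [[0.0015, -0.0012, 0.041], [0, 0, 0], 0],
    [[0.0015, -0.0012, 0.046], [0, 0, 0], 0],
    [[0.0015, -0.0012, 0.05], [0, 0, 0], 0],
    [[0.0015, -0.0012, 0.05], [0, 0, 0], 0],
  ],
)

```text
t: 11.78
tool_pos: [0.5363, -0.1838, 0.2284]
tool_rot: [-0.395, 0.919, 0.0, -0.0]
wrist_force: [-1.2, 0.4, -2.5]
opening: 0.0147
```

```bash
cat > st.py <<'E'
from plant import env;import numpy as np
s=env.sense();np.set_printoptions(precision=4,suppress=True)
print(s["t"],s["tool_pos"],"F",s["wrist_force"],"M",s["moment"],"yaw",np.degrees(2*np.arctan2(s["tool_rot"][1],s["tool_rot"][0])),"q6",s["joint_pos"][5],s["opening"])
E
python3 st.py
```

```text
11.775 [ 0.5363 -0.1838  0.2284] F [-1.1613  0.4466 -2.528 ] M [-0.0756  0.2405  0.0017] yaw 226.5377403500953 q6 -1.2838078079787385 0.014667445740040926
```

The mouth is 13 mm into the bore with slight wall contact on +x, about 1.2 N. Shift −x by 1.5 mm and continue down.

>>> send_rows(
  rows=[
    [[0.001, 0.001, 0], [0, 0, 0], 0],
    [[0.001, 0.001, 0.006], [0, 0, 0], 0],
    [[0.001, 0.001, 0.012], [0, 0, 0], 0],
    [[0.001, 0.001, 0.018], [0, 0, 0], 0],
    [[0.001, 0.001, 0.024], [0, 0, 0], 0],
    [[0.001, 0.001, 0.024], [0, 0, 0], 0],
  ],
)

```text
t: 12.52
tool_pos: [0.5348, -0.1837, 0.2039]
tool_rot: [-0.395, 0.919, 0.0, -0.0]
wrist_force: [-0.2, -0.4, -2.1]
opening: 0.0149
```

```bash
python3 st.py
```

```text
12.525 [ 0.5348 -0.1837  0.2039] F [-0.228  -0.4437 -2.1084] M [-0.037  -0.001   0.0385] yaw 226.53925014591258 q6 -1.2849902241495539 0.014880537248658555
```

>>> send_rows(
  rows=[
    [[0, 0, 0.007], [0, 0, 0], 0],
    [[0, 0, 0.014], [0, 0, 0], 0],
    [[0, 0, 0.021], [0, 0, 0], 0],
    [[0, 0, 0.028], [0, 0, 0], 0],
    [[0, 0, 0.034], [0, 0, 0], 0],
    [[0, 0, 0.038], [0, 0, 0], 0],
    [[0, 0, 0.038], [0, 0, 0], 0],
  ],
)

```text
t: 13.4
tool_pos: [0.535, -0.1838, 0.1664]
tool_rot: [-0.395, 0.919, 0.0, -0.0]
wrist_force: [-0.5, -0.8, -2.7]
opening: 0.0147
```

```bash
python3 st.py
```

```text
13.4 [ 0.535  -0.1838  0.1664] F [-0.4639 -0.8469 -2.6665] M [0.0358 0.0754 0.0561] yaw 226.54186918078383 q6 -1.2850241117729282 0.01472012698265395
```

>>> send_rows(
  rows=[
    [[0, 0, 0.003], [0, 0, 0], 0],
    [[0, 0, 0.006], [0, 0, 0], 0],
    [[0, 0, 0.009], [0, 0, 0], 0],
    [[0, 0, 0.011], [0, 0, 0], 0],
    [[0, 0, 0.012], [0, 0, 0], 0],
    [[0, 0, 0.012], [0, 0, 0], 0],
  ],
)

```text
t: 14.15
tool_pos: [0.5352, -0.1839, 0.1547]
tool_rot: [-0.395, 0.919, -0.0, -0.0]
wrist_force: [0.6, -0.4, -1.4]
opening: 0.0146
```

```bash
python3 st.py
```

```text
14.15 [ 0.5352 -0.1839  0.1547] F [ 0.6225 -0.3881 -1.4058] M [-0.0133 -0.0691 -0.0205] yaw 226.54101359642846 q6 -1.2850503151495312 0.01459724389345477
```

>>> send_rows(
  rows=[
    [[0, 0, 0.001], [0, 0, 0], 0],
    [[0, 0, 0.002], [0, 0, 0], 0],
    [[0, 0, 0.003], [0, 0, 0], 0],
    [[0, 0, 0.003], [0, 0, 0], 0],
  ],
)

```text
t: 14.65
tool_pos: [0.5352, -0.1841, 0.1518]
tool_rot: [-0.395, 0.919, -0.0, -0.0]
wrist_force: [0.0, -1.2, -2.2]
opening: 0.0146
```

```bash
python3 st.py
```

```text
14.65 [ 0.5352 -0.1841  0.1518] F [ 0.0172 -1.179  -2.1744] M [-0.2985  0.237  -0.0714] yaw 226.5348457700254 q6 -1.2850366672694227 0.014590491301429429
```

>>> send_rows(
  rows=[
    [[0, 0, 0.001], [0, 0, 0], 0],
    [[0, 0, 0.001], [0, 0, 0], 0],
  ],
)

```text
t: 14.9
tool_pos: [0.5352, -0.1841, 0.1509]
tool_rot: [-0.395, 0.919, -0.0, -0.0]
wrist_force: [-1.6, -1.5, 0.3]
opening: 0.0145
```

```bash
python3 st.py
```

```text
14.9 [ 0.5352 -0.1841  0.1509] F [-1.5559 -1.4784  0.2741] M [-0.4413  0.3403 -0.0348] yaw 226.53023206824403 q6 -1.2849917502240045 0.014467249309809749
```

The key is resting on the stem, with the mouth about 8 mm above the floor and about 3 N of axial load. I'll ease laterally towards the push and search clockwise.

>>> send_rows(
  rows=[
    [[0.001, 0, 0], [0, 0, 0], 0],
    [[0.001, 0, 0.001], [0, 0, 0.4], 0],
    [[0.001, 0, 0.001], [0, 0, 0.8], 0],
    [[0.001, 0, 0.001], [0, 0, 1.2], 0],
  ],
)

```text
t: 15.4
tool_pos: [0.5339, -0.1845, 0.1492]
tool_rot: [-0.296, 0.955, 0.0, -0.001]
wrist_force: [-1.8, -0.7, -1.1]
opening: 0.0144
```

```bash
python3 st.py
```

```text
15.4 [ 0.5339 -0.1845  0.1492] F [-1.7513 -0.6602 -1.0504] M [-0.3345  0.3732  0.171 ] yaw 214.4161131331615 q6 -1.0752380224318119 0.014359875552401154
```

z fell below the resting level and there is 0.17 N·m of resistance, so the flats may be matched. I'll back off 3°, ease laterally and try downward.

>>> send_rows(
  rows=[
    [[0.0008, 0.0002, 0], [0, 0, -0.3], 0],
    [[0.0008, 0.0002, 0.001], [0, 0, -0.3], 0],
    [[0.0008, 0.0002, 0.002], [0, 0, -0.3], 0],
    [[0.0008, 0.0002, 0.002], [0, 0, -0.3], 0],
  ],
)

```text
t: 15.9
tool_pos: [0.5337, -0.1848, 0.1476]
tool_rot: [-0.322, 0.947, 0.0, -0.0]
wrist_force: [-0.3, -1.0, -1.4]
opening: 0.0145
```

```bash
python3 st.py
```

```text
15.9 [ 0.5337 -0.1848  0.1476] F [-0.2598 -0.9648 -1.4269] M [-0.2491  0.2918  0.0066] yaw 217.51917306571104 q6 -1.1303327625114585 0.014473235585723433
```

>>> send_rows(
  rows=[
    [[0.0003, 0, 0.001], [0, 0, 0], 0],
    [[0.0006, 0, 0.002], [0, 0, 0], 0],
    [[0.0006, 0, 0.003], [0, 0, 0], 0],
    [[0.0006, 0, 0.003], [0, 0, 0], 0],
  ],
)

```text
t: 16.4
tool_pos: [0.5334, -0.1852, 0.1448]
tool_rot: [-0.322, 0.947, -0.0, 0.0]
wrist_force: [-1.1, 0.4, 1.5]
opening: 0.0144
```

```bash
python3 st.py
```

```text
16.4 [ 0.5334 -0.1852  0.1448] F [-1.1191  0.4374  1.4904] M [ 0.1682  0.2104 -0.0058] yaw 217.54500022448983 q6 -1.131702471559524 0.014394724022611586
```

>>> send_rows(
  rows=[
    [[0.0003, -0.0003, 0.001], [0, 0, 0], 0],
    [[0.0003, -0.0003, 0.001], [0, 0, 0], 0],
  ],
)

```text
t: 16.65
tool_pos: [0.5333, -0.1855, 0.1437]
tool_rot: [-0.322, 0.947, 0.0, 0.0]
wrist_force: [0.0, -0.0, 2.1]
opening: 0.0149
```

```bash
python3 st.py
```

```text
16.65 [ 0.5333 -0.1855  0.1437] F [ 0.037  -0.04    2.1162] M [0.2908 0.1341 0.0534] yaw 217.54768603902457 q6 -1.132481093296947 0.014881336986296814
```

>>> send_rows(
  rows=[
    [[-0.0002, 0.0004, 0.001], [0, 0, 0], 0],
    [[-0.0002, 0.0004, 0.001], [0, 0, 0], 0],
    [[-0.0002, 0.0004, 0.0015], [0, 0, 0], 0],
  ],
)

```text
t: 17.02
tool_pos: [0.5335, -0.1854, 0.1431]
tool_rot: [-0.322, 0.947, -0.001, 0.0]
wrist_force: [-2.3, 0.8, 9.7]
opening: 0.0144
```

```bash
python3 st.py
```

```text
17.025 [ 0.5335 -0.1854  0.1431] F [-2.3481  0.7784  9.7379] M [0.4515 0.5864 0.0336] yaw 217.54338198296367 q6 -1.1318062120677412 0.01444547666381765
```

Hard floor at 9.7 N, with the mouth at nominal 0.024 m: the socket is fully down. Unload and turn clockwise in steps.

>>> send_rows(
  rows=[
    [[0.0003, 0, -0.0012], [0, 0, 0], 0],
    [[0.0003, 0, -0.0012], [0, 0, 0.4], 0],
    [[0.0003, 0, -0.0012], [0, 0, 0.8], 0],
    [[0.0003, 0, -0.0012], [0, 0, 1.2], 0],
    [[0.0003, 0, -0.0012], [0, 0, 1.6], 0],
    [[0.0003, 0, -0.0012], [0, 0, 1.6], 0],
  ],
)

```text
t: 17.77
tool_pos: [0.5328, -0.1849, 0.1432]
tool_rot: [-0.187, 0.982, 0.0, -0.0]
wrist_force: [0.2, 2.6, 2.6]
opening: 0.0143
```

```bash
python3 st.py
```

```text
17.775 [ 0.5328 -0.1849  0.1432] F [0.1832 2.6135 2.5579] M [0.6984 0.1435 0.161 ] yaw 201.60293927391234 q6 -0.853862368893093 0.014330412653527002
```

>>> send_rows(
  rows=[
    [[-0.0004, 0.0009, 0], [0, 0, 0.4], 0],
    [[-0.0004, 0.0009, 0], [0, 0, 0.8], 0],
    [[-0.0004, 0.0009, 0], [0, 0, 1.2], 0],
    [[-0.0004, 0.0009, 0], [0, 0, 1.6], 0],
    [[-0.0004, 0.0009, 0], [0, 0, 1.6], 0],
  ],
)

```text
t: 18.4
tool_pos: [0.5327, -0.184, 0.1432]
tool_rot: [-0.049, 0.999, 0.0, -0.0]
wrist_force: [-1.2, 1.9, 2.8]
opening: 0.0144
```

```bash
python3 st.py
```

```text
18.4 [ 0.5327 -0.184   0.1432] F [-1.1943  1.9085  2.8268] M [0.7765 0.2398 0.1728] yaw 185.65343748636545 q6 -0.5739738174842463 0.014418788360225872
```

>>> send_rows(
  rows=[
    [[0, 0.001, 0], [0, 0, 0.4], 0],
    [[0, 0.0015, 0], [0, 0, 0.8], 0],
    [[0, 0.0015, 0], [0, 0, 1.2], 0],
    [[0, 0.0015, 0], [0, 0, 1.6], 0],
    [[0, 0.0015, 0], [0, 0, 1.9], 0],
    [[0, 0.0015, 0], [0, 0, 1.9], 0],
  ],
)

```text
t: 19.15
tool_pos: [0.5327, -0.1827, 0.1432]
tool_rot: [0.116, 0.993, 0.0, -0.0]
wrist_force: [-0.4, 1.8, 2.3]
opening: 0.0149
```

```bash
python3 st.py
```

```text
19.15 [ 0.5327 -0.1827  0.1432] F [-0.4189  1.7754  2.2776] M [0.7143 0.1418 0.1258] yaw 166.6730827717054 q6 -0.24050516964939098 0.01490751380476832
```

>>> send_rows(
  rows=[
    [[0, 0.0005, 0], [0, 0, 0.25], 0],
    [[0, 0.0005, 0], [0, 0, 0.5], 0],
    [[0, 0.0005, 0], [0, 0, 0.75], 0],
    [[0, 0.0005, 0], [0, 0, 0.75], 0],
  ],
)

```text
t: 19.65
tool_pos: [0.5328, -0.1823, 0.1432]
tool_rot: [0.181, 0.984, 0.0, -0.0]
wrist_force: [-0.7, 3.0, 0.4]
opening: 0.0147
```

```bash
python3 st.py
```

```text
19.65 [ 0.5328 -0.1823  0.1432] F [-0.6761  3.0208  0.4272] M [0.6886 0.0819 0.1296] yaw 159.1682039755146 q6 -0.108690193679127 0.014685400233383564
```

>>> send_rows(
  rows=[
    [[0, 0, 0.0003], [0, 0, 0.2], 0],
    [[0, 0, 0.0003], [0, 0, 0.4], 0],
    [[0, 0, 0.0003], [0, 0, 0.4], 0],
  ],
)

```text
t: 20.02
tool_pos: [0.533, -0.1823, 0.1432]
tool_rot: [0.216, 0.976, 0.0, 0.0]
wrist_force: [-0.9, 3.7, 3.3]
opening: 0.0147
```

```bash
python3 st.py
```

```text
20.025 [ 0.533  -0.1823  0.1432] F [-0.8863  3.7011  3.2945] M [0.9205 0.1134 0.1619] yaw 155.0383498798834 q6 -0.03657851681625779 0.014747925411343715
```

>>> send_rows(
  rows=[
    [[0.0004, 0.0009, 0], [0, 0, 0.2], 0],
    [[0.0004, 0.0009, 0], [0, 0, 0.4], 0],
    [[0.0004, 0.0009, 0], [0, 0, 0.4], 0],
  ],
)

```text
t: 20.4
tool_pos: [0.533, -0.1817, 0.1432]
tool_rot: [0.25, 0.968, -0.0, 0.0]
wrist_force: [-0.5, 0.9, 2.8]
opening: 0.0145
```

```bash
python3 st.py
```

```text
20.4 [ 0.533  -0.1817  0.1432] F [-0.4701  0.8654  2.8297] M [0.5881 0.0692 0.0901] yaw 151.0036071106695 q6 0.0352394805368577 0.014475614055421547
```

>>> send_rows(
  rows=[
    [[0.0002, 0.0005, 0], [0, 0, 0.2], 0],
    [[0.0002, 0.0005, 0], [0, 0, 0.4], 0],
    [[0.0002, 0.0005, 0], [0, 0, 0.4], 0],
  ],
)

```text
t: 20.78
tool_pos: [0.533, -0.1811, 0.1432]
tool_rot: [0.284, 0.959, -0.0, 0.0]
wrist_force: [-0.3, 1.5, 3.6]
opening: 0.0148
```

```bash
python3 st.py
```

```text
20.775 [ 0.533  -0.1811  0.1432] F [-0.2804  1.4821  3.5954] M [0.2816 0.0756 0.1229] yaw 147.00252640066057 q6 0.10597762798034611 0.014774647325230681
```

>>> send_rows(
  rows=[
    [[0, 0.0002, 0], [0, 0, 0.2], 0],
    [[0, 0.0002, 0], [0, 0, 0.3], 0],
    [[0, 0.0002, 0], [0, 0, 0.3], 0],
  ],
)

```text
t: 21.15
tool_pos: [0.5331, -0.1809, 0.1432]
tool_rot: [0.309, 0.951, -0.0, 0.0]
wrist_force: [-0.5, 1.9, 4.7]
opening: 0.0143
```

```bash
python3 st.py
```

```text
21.15 [ 0.5331 -0.1809  0.1432] F [-0.4973  1.8704  4.6547] M [0.1356 0.1248 0.2835] yaw 144.0285963778403 q6 0.158268828672546 0.0142626792202682
```

>>> send_rows(
  rows=[
    [[0, 0, -0.0003], [0, 0, 0.1], 0],
    [[0, 0, -0.0003], [0, 0, 0.15], 0],
    [[0, 0, -0.0003], [0, 0, 0.15], 0],
  ],
)

```text
t: 21.52
tool_pos: [0.533, -0.1807, 0.1432]
tool_rot: [0.321, 0.947, -0.0, -0.0]
wrist_force: [0.0, -0.9, 1.3]
opening: 0.0145
```

```bash
python3 st.py
```

```text
21.525 [ 0.533  -0.1807  0.1432] F [ 0.0186 -0.8523  1.2856] M [ 0.1162 -0.0925  0.407 ] yaw 142.54196772527848 q6 0.18429082502580976 0.014466009811581271
```

>>> send_rows(
  rows=[
    [[0, 0, 0], [0, 0, 0.1], 0],
    [[0, 0, 0], [0, 0, 0.1], 0],
  ],
)

```text
t: 21.78
tool_pos: [0.533, -0.1807, 0.1432]
tool_rot: [0.329, 0.944, 0.0, -0.0]
wrist_force: [0.7, 0.8, -0.4]
opening: 0.0147
```

```bash
python3 st.py; python3 - <<'E'
from h import *
cv2.imwrite("pics/t8.png",grab_frame("top")[:,:,::-1])
E
```

```text
21.775 [ 0.533  -0.1807  0.1432] F [ 0.6602  0.787  -0.3811] M [ 0.1033 -0.1913  0.4761] yaw 141.5332559106724 q6 0.20192921230746055 0.014703113170301403
```

The torque climbs linearly from 0.28 to 0.41 to 0.48 N·m, well past the 0.18 friction: that is the stop. Back off into the free play and draw straight up.

>>> send_rows(
  rows=[
    [[0, 0, 0], [0, 0, -0.3], 0],
    [[0, 0, 0], [0, 0, -0.6], 0],
    [[0, 0, 0], [0, 0, -0.9], 0],
    [[0, 0, 0], [0, 0, -0.9], 0],
  ],
)

```text
t: 22.32
tool_pos: [0.5328, -0.1809, 0.1432]
tool_rot: [0.255, 0.967, -0.0, -0.0]
wrist_force: [0.2, 0.2, -1.0]
opening: 0.0146
```

```bash
python3 st.py
```

```text
22.325 [ 0.5328 -0.1809  0.1432] F [ 0.2209  0.2224 -1.0357] M [-0.0957 -0.0512 -0.0035] yaw 150.45792731707806 q6 0.045844547552976 0.014573734898188574
```

>>> send_rows(
  rows=[
    [[0, 0, -0.003], [0, 0, 0], 0],
    [[0, 0, -0.006], [0, 0, 0], 0],
    [[0, 0, -0.01], [0, 0, 0], 0],
    [[0, 0, -0.014], [0, 0, 0], 0],
    [[0, 0, -0.018], [0, 0, 0], 0],
    [[0, 0, -0.022], [0, 0, 0], 0],
    [[0, 0, -0.022], [0, 0, 0], 0],
  ],
)

```text
t: 23.2
tool_pos: [0.5333, -0.1809, 0.1658]
tool_rot: [0.254, 0.967, -0.0, 0.0]
wrist_force: [0.6, -0.7, -1.5]
opening: 0.0146
```

```bash
python3 st.py
```

```text
23.2 [ 0.5333 -0.1809  0.1658] F [ 0.5803 -0.6658 -1.4822] M [-0.001   0.0182 -0.054 ] yaw 150.54065205831876 q6 0.04469735602615685 0.01455696738130985
```

Free again. Lift clear of the module.

>>> send_rows(
  rows=[
    [[0, 0, -0.01], [0, 0, 0], 0],
    [[0, 0, -0.022], [0, 0, 0], 0],
    [[0, 0, -0.036], [0, 0, 0], 0],
    [[0, 0, -0.05], [0, 0, 0], 0],
    [[0, 0, -0.066], [0, 0, 0], 0],
    [[0, 0, -0.082], [0, 0, 0], 0],
    [[0, 0, -0.098], [0, 0, 0], 0],
    [[0, 0, -0.112], [0, 0, 0], 0],
    [[0, 0, -0.116], [0, 0, 0], 0],
    [[0, 0, -0.116], [0, 0, 0], 0],
  ],
)

```text
t: 24.45
tool_pos: [0.5332, -0.1808, 0.2815]
tool_rot: [0.254, 0.967, -0.0, 0.0]
wrist_force: [0.1, -0.6, -3.0]
opening: 0.0144
```

```bash
python3 st.py; python3 - <<'E'
from h import *
cv2.imwrite("pics/s9.png",grab_frame("scene")[:,:,::-1])
from scipy.spatial.transform import Rotation as R
s=env.sense();print(R.from_quat(s["tool_rot"]).inv().apply(np.array([.5431,.2201,.279])-s["tool_pos"]))
E
```

```text
24.45 [ 0.5332 -0.1808  0.2815] F [ 0.0986 -0.5861 -2.985 ] M [-0.0047 -0.0168 -0.0069] yaw 150.542340817351 q6 0.044684561684262235 0.014379266346522184
[0.18827177 0.35395856 0.00206468]
```

>>> send_rows(
  rows=[
    [[0.011, 0.02, 0], [0, 0, -0.7], 0],
    [[0.03, 0.057, 0], [0, 0, -1.6], 0],
    [[0.053, 0.1, 0], [0, 0, -2.5], 0],
    [[0.077, 0.145, 0], [0, 0, -3.4], 0],
    [[0.102, 0.191, 0], [0, 0, -4.3], 0],
    [[0.126, 0.237, 0], [0, 0, -5.2], 0],
    [[0.15, 0.282, 0], [0, 0, -6.0], 0],
    [[0.17, 0.32, 0], [0, 0, -6.8], 0],
    [[0.183, 0.344, 0], [0, 0, -7.4], 0],
    [[0.1883, 0.354, 0], [0, 0, -7.6], 0],
  ],
)

```text
t: 25.75
tool_pos: [0.5426, 0.2215, 0.2803]
tool_rot: [-0.396, 0.918, 0.0, -0.001]
wrist_force: [-0.9, 0.1, -1.7]
opening: 0.0151
```

>>> send_rows(
  rows=[
    [[0, 0, 0], [0, 0, 0], 0],
    [[0, 0, 0], [0, 0, 0], 0],
    [[0, 0, 0], [0, 0, 0], 0],
  ],
)

```text
t: 26.12
tool_pos: [0.5434, 0.2189, 0.2814]
tool_rot: [-0.394, 0.919, -0.0, -0.0]
wrist_force: [0.2, -0.6, -2.6]
opening: 0.015
```

```bash
python3 st.py; python3 - <<'E'
from h import *
a=grab_frame("scene")[:,:,::-1].copy();cv2.imwrite("pics/s10.png",a)
b=cv2.imread("pics/s6.png")
# compare key's image to that right after lifting (same TCP): shift of socket & bar patches
for n,(u,v,w,h) in dict(bar=(370,133,35,14),socket=(376,166,14,16)).items():
    t=b[v:v+h,u:u+w];A=a[v-12:v+h+12,u-12:u+w+12]
    r=cv2.matchTemplate(A,t,cv2.TM_CCOEFF_NORMED);_,m,_,l=cv2.minMaxLoc(r);print(n,m,l[0]-12,l[1]-12)
E
```

```text
26.125 [0.5434 0.2189 0.2814] F [ 0.1753 -0.6047 -2.6126] M [-0.0548  0.0066  0.004 ] yaw 226.41690135598068 q6 -0.5639252715384149 0.015024865644186864
bar 0.998720109462738 0 -1
socket 0.9774832129478455 0 -1
```

The key's picture matches the post-lift one (0 px sideways). Lowering into the stand's hole.

>>> send_rows(
  rows=[
    [[0, 0.0005, 0.015], [0, 0, 0], 0],
    [[0, 0.0005, 0.035], [0, 0, 0], 0],
    [[0, 0.0005, 0.055], [0, 0, 0], 0],
    [[0, 0.0005, 0.075], [0, 0, 0], 0],
    [[0, 0.0005, 0.086], [0, 0, 0], 0],
    [[0, 0.0005, 0.092], [0, 0, 0], 0],
    [[0, 0.0005, 0.097], [0, 0, 0], 0],
    [[0, 0.0005, 0.102], [0, 0, 0], 0],
    [[0, 0.0005, 0.102], [0, 0, 0], 0],
  ],
)

```text
t: 27.3
tool_pos: [0.5428, 0.2204, 0.1792]
tool_rot: [-0.395, 0.919, -0.0, -0.0]
wrist_force: [0.1, 0.0, -1.6]
opening: 0.0148
```

```bash
python3 st.py
```

```text
27.3 [0.5428 0.2204 0.1792] F [ 0.0527  0.0423 -1.5971] M [0.0196 0.0439 0.0241] yaw 226.54303947279573 q6 -0.5635245949625081 0.014789393136501471
```

Cleanly in the hole. Down to near the bottom, where floor contact is expected at z ≈ 0.129.

>>> send_rows(
  rows=[
    [[0, 0, 0.008], [0, 0, 0], 0],
    [[0, 0, 0.018], [0, 0, 0], 0],
    [[0, 0, 0.028], [0, 0, 0], 0],
    [[0, 0, 0.037], [0, 0, 0], 0],
    [[0, 0, 0.043], [0, 0, 0], 0],
    [[0, 0, 0.046], [0, 0, 0], 0],
    [[0, 0, 0.048], [0, 0, 0], 0],
    [[0, 0, 0.048], [0, 0, 0], 0],
  ],
)

```text
t: 28.3
tool_pos: [0.543, 0.2204, 0.1315]
tool_rot: [-0.395, 0.919, -0.0, 0.0]
wrist_force: [-0.5, 0.1, -1.8]
opening: 0.0149
```

```bash
python3 st.py
```

```text
28.3 [0.543  0.2204 0.1315] F [-0.4584  0.0912 -1.8245] M [-0.0122 -0.0213  0.0224] yaw 226.54129823111563 q6 -0.5635218526902223 0.014885480623312257
```

>>> send_rows(
  rows=[
    [[0, 0, 0.001], [0, 0, 0], 0],
    [[0, 0, 0.002], [0, 0, 0], 0],
    [[0, 0, 0.002], [0, 0, 0], 0],
  ],
)

```text
t: 28.68
tool_pos: [0.5428, 0.2204, 0.1293]
tool_rot: [-0.395, 0.919, -0.0, -0.0]
wrist_force: [-0.6, -0.1, -3.1]
opening: 0.0145
```

```bash
python3 st.py
```

```text
28.675 [0.5428 0.2204 0.1293] F [-0.5669 -0.0907 -3.0933] M [ 0.0303  0.0034 -0.034 ] yaw 226.5436033920748 q6 -0.5635590206930796 0.014494957482971929
```

>>> send_rows(
  rows=[
    [[0, 0, 0.0007], [0, 0, 0], 0],
    [[0, 0, 0.0012], [0, 0, 0], 0],
    [[0, 0, 0.0012], [0, 0, 0], 0],
  ],
)

```text
t: 29.05
tool_pos: [0.5432, 0.2205, 0.1292]
tool_rot: [-0.395, 0.919, -0.0, 0.001]
wrist_force: [-2.0, 0.5, 4.8]
opening: 0.0148
```

```bash
python3 st.py
```

```text
29.05 [0.5432 0.2205 0.1292] F [-1.9601  0.4549  4.7882] M [-0.0819  0.4796  0.023 ] yaw 226.54292829098154 q6 -0.5635295273144799 0.014770141308730472
```

The key is on the hole's floor. Unload slightly, open, then go straight up.

>>> send_rows(
  rows=[
    [[0, 0, -0.001], [0, 0, 0], 0],
    [[0, 0, -0.001], [0, 0, 0], 0.35],
    [[0, 0, -0.001], [0, 0, 0], 0.5],
    [[0, 0, -0.001], [0, 0, 0], 1],
    [[0, 0, -0.001], [0, 0, 0], 1],
    [[0, 0, -0.001], [0, 0, 0], 1],
    [[0, 0, -0.001], [0, 0, 0], 1],
    [[0, 0, -0.001], [0, 0, 0], 1],
  ],
  force=20,
)

```text
t: 30.05
tool_pos: [0.5428, 0.2204, 0.1292]
tool_rot: [-0.395, 0.919, -0.0, -0.0]
wrist_force: [-0.1, 0.1, 0.2]
opening: 0.0856
```

>>> send_rows(
  rows=[
    [[0, 0, -0.01], [0, 0, 0], 1],
    [[0, 0, -0.03], [0, 0, 0], 1],
    [[0, 0, -0.06], [0, 0, 0], 1],
    [[0, 0, -0.1], [0, 0, 0], 1],
    [[0, 0, -0.14], [0, 0, 0], 1],
    [[0, 0, -0.18], [0, 0, 0], 1],
    [[0, 0, -0.2], [0, 0, 0], 1],
    [[0, 0, -0.2], [0, 0, 0], 1],
  ],
)

```text
t: 31.05
tool_pos: [0.5437, 0.2207, 0.3316]
tool_rot: [-0.395, 0.919, -0.0, 0.002]
wrist_force: [0.7, -0.0, 0.3]
opening: 0.0852
```

```bash
python3 st.py; python3 - <<'E'
from h import *
a=grab_frame("scene")[:,:,::-1].copy();cv2.imwrite("pics/s11.png",a);b=cv2.imread("pics/scene0.png")
w=grab_frame("wrist")[:,:,::-1].copy();cv2.imwrite("pics/w11.png",w)
t=grab_frame("top")[:,:,::-1].copy();cv2.imwrite("pics/t11.png",t);t0=cv2.imread("pics/top0.png")
for n,(u,v,W,H) in dict(bar=(369,170,30,14),shank=(376,180,12,14),drv=(398,184,10,14)).items():
    T=b[v:v+H,u:u+W];A=a[v-10:v+H+10,u-10:u+W+10];r=cv2.matchTemplate(A,T,cv2.TM_CCOEFF_NORMED);_,m,_,l=cv2.minMaxLoc(r);print(n,round(m,3),l[0]-10,l[1]-10)
d=cv2.absdiff(a,b).max(2);m=(d>60).astype(np.uint8);n,l,st,c=cv2.connectedComponentsWithStats(m);print([tuple(map(int,x)) for x in st[1:] if x[4]>12])
# lock bars in the top view: dark bars either side of the module, before/after
cv2.imwrite("pics/lock.png",np.hstack([crop(t0,325,160,85,90,4),crop(t,325,160,85,90,4)]))
E
```

```text
31.05 [0.5437 0.2207 0.3316] F [ 0.6795 -0.0338  0.3103] M [ 0.0328 -0.0634  0.0158] yaw 226.54420686388238 q6 -0.5635160410589684 0.08520383107411751
bar 0.996 0 0
shank 0.987 0 0
drv 0.997 0 0
[(105, 0, 103, 24, 829), (215, 0, 5, 17, 65), (234, 0, 5, 6, 22), (258, 0, 11, 19, 156), (271, 0, 4, 15, 43), (294, 0, 61, 14, 595), (379, 0, 20, 11, 83), (407, 0, 13, 14, 87), (248, 2, 3, 6, 15), (378, 14, 19, 63, 730), (312, 16, 41, 27, 717), (399, 16, 6, 5, 15), (406, 17, 9, 12, 51), (399, 32, 5, 8, 16), (403, 32, 12, 33, 196), (397, 70, 8, 27, 114), (380, 77, 14, 54, 393), (301, 78, 35, 7, 129), (267, 80, 8, 3, 16), (261, 82, 38, 7, 120), (303, 85, 31, 36, 689), (267, 89, 38, 25, 448), (267, 104, 10, 3, 21), (259, 106, 15, 13, 68), (139, 108, 10, 17, 79), (247, 110, 9, 24, 136), (257, 112, 4, 6, 16), (291, 125, 24, 25, 429), (296, 148, 72, 69, 1262), (251, 162, 8, 8, 42), (134, 169, 176, 41, 2277), (259, 168, 8, 4, 15), (270, 168, 21, 6, 80), (244, 232, 4, 8, 16)]
```

The key is back at the identical pixels. As a last numeric check I'll measure the inward creep of the lock bars (9 mm/rad × about 1.1 rad, so about 3 px).

```bash
python3 - <<'E'
from h import *
a=cv2.imread("pics/top0.png");b=cv2.imread("pics/t11.png")
for n,(u,v,W,H) in dict(left=(335,190,8,28),right=(395,195,8,28),plate=(336,171,12,10)).items():
    T=cv2.resize(a[v:v+H,u:u+W],None,fx=4,fy=4,interpolation=2);A=cv2.resize(b[v-5:v+H+5,u-8:u+W+8],None,fx=4,fy=4,interpolation=2)
    r=cv2.matchTemplate(A,T,cv2.TM_CCOEFF_NORMED);_,m,_,l=cv2.minMaxLoc(r);print(n,round(m,3),l[0]/4-8,l[1]/4-5)
g=lambda i:cv2.cvtColor(i,cv2.COLOR_BGR2GRAY)
print(g(a)[203:206,330:352].mean(0).astype(int),g(b)[203:206,330:352].mean(0).astype(int),g(a)[206:209,388:410].mean(0).astype(int),g(b)[206:209,388:410].mean(0).astype(int),sep="\n")
E
```

```text
left 0.475 -0.5 0.0
right 0.626 0.25 0.0
plate 0.998 0.0 0.0
[106 105 104 100 113 152 153 120  91  90  92  92 113 155 152 141 170 187
 183 148 126 162]
[103 103 103 103 104  96  84  85  90  91  91  87 110 160 182 184 178 168
 168 143 123 158]
[174 169 176 179 152 130 155 124  94  90  89  89 102 145 162 130 108 105
 106 106 105 106]
[170 167 170 181 184 184 172 124  89  87  87  88  91  97 103 104 103 103
 104 103 103 103]
```

Both bright lock bars have moved in: the outer strips at columns 335 and 402 are gone, and the inner sides at 344–346 and 392–393 are now lit. The plate has not moved. Handing in.

```bash
python3 -c "
from plant import env
print(env.hand_in())"
```

```text
the job is handed in; nothing more can be done
None
```

The module is locked, the T-key is back in its own hole in the stand, and the job is handed in at about 31 s of robot time. I lowered the key down the well, found the stem while turning clockwise, and seated the socket on the floor. I then turned about 70° until the stop, backed off into the free play, drew the key straight out and set it down.

**Checks that held:**
- **Seating:** the socket met a hard floor at 24 mm, as given. The highest axial reading was about 10 N, and I eased it off before turning.
- **Stop:** torque while turning was mostly 0.13–0.17 N·m, then climbed 0.28, 0.41, 0.48 N·m over the last 2.5°. I stopped at 0.48 N·m, well above the 0.18 N·m friction.
- **Lock bars:** their outer strips vanished and the inner sides lit up in the top view, so both bars moved in, but I did not measure how far.
- **Put back:** the key and the nut driver match the first scene picture at the same pixels (0 px shift), and the module's plate has not moved in the top view. I made no separate check of each of the other things on the bench.

**What disagreed:**
- **Grasp point:** the real grasp point is about 34 mm behind the reported TCP, not at it. My first grasp therefore closed on air above the handle, with no force read, and I measured the offset in the wrist picture and corrected it.
- **Side contact:** while turning, the key pressed sideways, reading up to 3.7 N and 0.9 N·m. I eased this with small sideways shifts.
- **Heights:** heights from pairs of wrist views came out 6 to 16 mm off the given ones. I relied on several views together and on touch instead.

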